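# Put the cobbler's pots, tin and brush back on their own pads

## Task

On the shoe mender's bench the polish jar, the dye bottle, the tack tin and the shoe brush are all standing on each other's cork pads. Put each one upright in the middle of the pad cut to its own outline (jar on the large round pad, bottle on the small round one, tin on the square one, brush on the long one), with the tin and the brush lined up with the edges of their pads; the bare sheet of paper is free for putting things down on the way. Set things down rather than dropping them, tip nothing over, and leave the cup of tacks where it stands.

Things in the scene. Friction and masses are not known exactly. Their poses are not given: they have to be found in the camera images.
- jar: Polish jar, black plastic with a pale band and a grey screw lid, upright: 60 mm diameter up to 52 mm height, then the lid, 56 mm diameter; 72 mm high in all; about 0.28 kg. At the start it stands on the tin's or the brush's pad. Origin: centre of its underside, z up.
- bottle: Small amber glass dye bottle with a white cap, upright: body 40 mm diameter up to 70 mm height, then a shoulder and the cap, 25 mm diameter; 100 mm high in all; about 0.13 kg. At the start it stands on the tin's or the brush's pad. Origin: centre of its underside, z up.
- tin: Square metal tack tin, plain steel: 42 x 42 mm body, 32 mm high, with a darker 44 x 44 mm lid on it, shut; 42 mm high in all; about 0.20 kg. At the start it stands on the jar's or the bottle's pad. x and y run square to its sides. Origin: centre of its underside, z up.
- brush: Shoe brush lying bristles down: light wooden back 120 mm long (x) by 40 mm wide (y), from 24 to 48 mm height, to be gripped across its width; the stiff black bristle block under it is 108 x 32 mm and 24 mm high; about 0.14 kg. At the start it lies on the jar's or the bottle's pad, overhanging it. Either way round is right. Origin: centre of its underside, z up.
- jar_pad: The jar's place: large round cork pad, 106 mm diameter, 8 mm thick, fixed to the bench. Origin: centre of its underside, z up.
- bottle_pad: The bottle's place: small round cork pad, 72 mm diameter, 8 mm thick, fixed to the bench. Origin: centre of its underside, z up.
- tin_pad: The tin's place: square cork pad, 80 x 80 mm, 8 mm thick, fixed to the bench; x and y run square to its edges. Origin: centre of its underside, z up.
- brush_pad: The brush's place: long cork pad, 150 mm (x) by 68 mm (y), 8 mm thick, fixed to the bench. Origin: centre of its underside, z up.
- paper_sheet: Free spot: bare sheet of white paper, 150 mm (x) by 120 mm (y), 2 mm thick, fixed flat to the bench. Nothing is on it at the start. Origin: centre of its underside, z up.
- tack_cup: Small open aluminium cup filled with brass tacks, 50 mm diameter, 42 mm high, loose, standing between the places nearest the robot; not to be moved. Origin: centre of its underside, z up.
Things that resemble listed ones, but are neither listed nor needed, are in the scene too. Leave any blue or red look-alike of the brush_pad alone.

How it is judged:
At the end, for the whole second after the job is handed in: Jar, bottle, tin and brush each rest on top of their own pad (underside 4 to 13 mm above the pad's), within 15 mm of its centre, upright within 7 degrees, released and still (under 0.02 m/s); brush along its pad and tin square to its pad, both within 15 degrees (horizontal distance between jar and jar_pad below 0.015 m and z of jar in the frame of jar_pad between 0.004 and 0.013 m and angle between each of jar, bottle, tin, brush's own z axis and vertical below 0.12 rad and linear speed of each of jar, bottle, tin, brush below 0.02 m/s and contact force between the fingers and jar below 0.1 N and horizontal distance between bottle and bottle_pad below 0.015 m and z of bottle in the frame of bottle_pad between 0.004 and 0.013 m and contact force between the fingers and bottle below 0.1 N and horizontal distance between tin and tin_pad below 0.015 m and z of tin in the frame of tin_pad between 0.004 and 0.013 m and contact force between the fingers and tin below 0.1 N and horizontal distance between brush and brush_pad below 0.015 m and z of brush in the frame of brush_pad between 0.004 and 0.013 m and contact force between the fingers and brush below 0.1 N and angle between the x axis of brush and the x axis of brush_pad, either way round below 0.26 rad and (angle between the x axis of tin and the x axis of tin_pad, either way round below 0.26 rad or angle between the x axis of tin and the y axis of tin_pad, either way round below 0.26 rad)); the robot touches nothing.
It fails at once if the jar, bottle, tin or brush is tipped over (tilted more than 45 degrees) (angle between any of jar, bottle, tin, brush's own z axis and vertical above 0.8 rad).
It fails at once if the jar, bottle, tin or brush is dropped (moves faster than 0.8 m/s with the robot not touching it, as after a fall of over 3 cm) ((linear speed of jar above 0.8 m/s and contact force between each of the arm, the fingers and jar below 0.01 N) or (linear speed of bottle above 0.8 m/s and contact force between each of the arm, the fingers and bottle below 0.01 N) or (linear speed of tin above 0.8 m/s and contact force between each of the arm, the fingers and tin below 0.01 N) or (linear speed of brush above 0.8 m/s and contact force between each of the arm, the fingers and brush below 0.01 N)).
It fails at once if the cup of tacks is shifted more than 25 mm or tipped (distance of tack_cup from where it was at the start of the episode above 0.025 m or angle between tack_cup's own z axis and vertical above 0.5 rad).
It also fails if it takes over 146 s, if anything falls off the work surface, if the arm or the gripper's body presses on something with over 40 N, if the wrist force passes 120 N, or if a joint passes its speed limit or range.

## Robot

A 7-joint arm with a two-finger parallel gripper is mounted at the origin on the work surface. World frame = base frame: x ahead of the robot, y to its left, z up, the work surface at z = 0. Lengths are in m, angles in rad, forces in N, time in s.
With the tool pointing down it reaches from about 0.425 to 0.925 m from the base axis. Payload 6.8 kg.
Tool frame: the origin (TCP) lies midway between the tips of the shut fingers; the grasp point (between the pads) lies 19 mm behind it; z points along the fingers, y is the line along which they close (so a half turn about z gives the same grasp; the last joint's range is limited). The gripper opens to 85 mm and grips with 20 to 120 N. Pads are 22 mm wide; open, the fingers measure 114 mm over their backs; the gripper's body (76 mm by 85 mm) begins 54 mm behind the grasp point. The pads swing forward as they close: fully open they stand 13 mm farther back than shut.
Start: joints at [-0.108, 0.477, 0.022, 1.555, -0.011, 1.109, -0.083], TCP at [0.675, 0, 0.231] pointing down, gripper open.
Joint ranges: [-2.96, 2.96], [-0.34, 2.1], [-1.41, 1.46], [0.24, 2.44], [-1.37, 4.51], [0.17, 1.92], [-2.96, 2.96]. Speed limits (rad/s): [2.39, 2.39, 3.14, 3.14, 3.14, 3.14, 3.14].

## Interface

Orientations are given as [roll, pitch, yaw] about the fixed x, y, z axes, in that order (R = Rz(yaw) Ry(pitch) Rx(roll)).
In Python, from workcell import * gives the robot as it stands. The module is installed in compiled form; this text tells all that it offers.
- The arm moves only by the tool jog_arm, never from a script. Its argument "rows" is a list of rows, each a list of 5 numbers: the opening, from 0 (shut) to 1 (fully open), then the shift along the tool's x, y, z in m, then the turn about the tool's z in rad. In form: [[claw, dx, dy, dz, roll], ...]. A call has 1 to 12 rows; each row shifts and turns the commanded pose from where the row before left it, along the tool's axes as they then stand; what a row does not reach is not made up. A row lasts 1/8 s, in which the tool goes at most 62.5 mm and 10.7 degrees, less where a joint would pass 70% of its speed; a pose out of reach is approached as far as the arm can. A call with a gripper value outside its range is refused whole. The fingers move at their own pace and stop on an object; the grip force is fixed at half the most. Time passes only in rows, so rows that do not move let the fingers close. It gives the time, the measured TCP pose, the force, the opening and the grip force at its end, in the units of the state.
- read_state(): the state, without advancing time (a new reading comes with each control period).
- camera(name): name is "scene" or "side" or "wrist"; returns the picture (400x640x3 uint8, red, green, blue); there is no depth.
- camera_model(name): a dict with "fx", "fy", "cx", "cy" (pixels), "dist" ([k1, k2, p1, p2, k3] as OpenCV has them; the pictures are not rectified), "R" (3x3) and "t" (3): a world point X has camera coordinates R X + t. Camera axes: x right, y down, z forward; pixel columns grow to the right and rows downward; lengths in m; the calibration is good to about 2 mm. A picture is of the moment at which its call begins: read the wrist's pose just before it. camera_model takes no time and is no camera call; for the wrist camera it gives the pose at the moment of the call.
- hand_in(): hands the job in; it is judged then, once.
Trained networks look in the newest picture that a camera, given by its name, has taken for a name from the list of things; names that differ only in an ending like _2 or _b are one class to them, and where a whole thing is asked for, a point or a joint stands for the part that bears it (a point fixed in the world has none). Each returns a list of dicts, best first, with "conf" (0 to 1); they miss things now and then, are a little off and sometimes report something else, mostly with a low value. They report only what shows in the picture. A call takes as long as a camera call. They do not tell look-alikes from the thing itself.
- search_frame(label, camera): "bbox" ([left, top, width, height] in pixels, round what is visible of it).
- outline_of(label, camera): "pixels" (400x640 bool, what is visible of it) and "bbox" ([left, top, width, height] in pixels, round what is visible of it).
The state is a dict: "clock": time; "joint_pos": joint angles; "dq": joint speeds; "tau": joint torques, N m; "eef_pos": TCP position; "eef_rot": TCP orientation; "contact_force": force on the tool from outside, world axes, zero at the start; "moment": the same for the moment, N m; "finger_gap": finger opening in m; "finger_force": force on a finger pad.
Only numpy, scipy, OpenCV 4.12 (cv2) and the standard library are available. Lean on these libraries where they do the work, as an engineer would, in place of code of your own. Each camera call takes 0.05 s, during which the arm holds its last target. There are 200 camera calls.

## Working session

There is one attempt and no reset: what is moved stays moved. The work goes in short steps, Python scripts to look and compute and a tool call to move; the robot and the scene stay as the last step left them, time stands still between calls to the robot, and variables do not carry over. Pictures are saved under pics/ and viewed, at most 14 in all, crops included, and the job is handed in when it is done.

Besides the shell and the picture viewer there is one more tool, called after "Request:" as name([rows], argument=value, ...), one row to a line, values as JSON. jog_arm: Moves the arm, as the interface text tells. Its arguments: {"type":"object","properties":{"rows":{"type":"array"}},"required":["rows"]}

```bash
mkdir -p pics; ls
cat > h.py <<'E'
from workcell import *
import numpy as np, cv2
def snap(cam,fn=None):
    im=camera(cam)
    if fn: cv2.imwrite('pics/'+fn,im[:,:,::-1])
    return im
def px2w(m,uv,z):
    K=np.array([[m['fx'],0,m['cx']],[0,m['fy'],m['cy']],[0,0,1]])
    p=cv2.undistortPoints(np.array(uv,float).reshape(-1,1,2),K,np.array(m['dist']))[:,0]
    R=np.array(m['R']);t=np.array(m['t']);C=-R.T@t
    d=np.c_[p,np.ones(len(p))]@R
    return C+d*((z-C[2])/d[:,2])[:,None]
def w2px(m,X):
    K=np.array([[m['fx'],0,m['cx']],[0,m['fy'],m['cy']],[0,0,1]])
    return cv2.projectPoints(np.array(X,float).reshape(-1,1,3),cv2.Rodrigues(np.array(m['R']))[0],np.array(m['t'],float),K,np.array(m['dist']))[0][:,0]
E
python3 - <<'E'
from h import *
s=read_state();print(s['clock'],s['eef_pos'],s['eef_rot'],s['finger_gap'])
for c in['scene','side']:
    snap(c,c+'0.png');m=camera_model(c);print(c,-np.array(m['R']).T@np.array(m['t']),m['R'][2])
snap('wrist')
for c in['scene','side','wrist']:
  for n in['jar','bottle','tin','brush','jar_pad','bottle_pad','tin_pad','brush_pad','paper_sheet','tack_cup']:
    print(c,n,[(round(d['conf'],2),[int(v) for v in d['bbox']]) for d in search_frame(n,c)][:4])
E
```

```text
pics
0.0 [6.74410579e-01 1.02024185e-05 2.30301410e-01] [-3.13975232e+00  1.34862614e-04  1.57084104e+00] 0.08540252124944066
scene [0.99507487 0.52352749 0.94853385] [-0.42937761 -0.39076195 -0.81421125]
side [ 0.3211991  -1.03644161  0.73951576] [ 0.13416773  0.84344935 -0.52018479]
scene jar [(0.8, [258, 191, 23, 34])]
scene bottle [(0.77, [198, 148, 11, 26])]
scene tin [(0.66, [274, 136, 12, 22])]
scene brush [(0.72, [313, 181, 62, 44]), (0.57, [309, 241, 46, 39])]
scene jar_pad [(0.97, [310, 251, 36, 35])]
scene bottle_pad [(0.48, [197, 147, 15, 27])]
scene tin_pad [(0.79, [192, 165, 25, 21])]
scene brush_pad [(0.87, [135, 177, 44, 44]), (0.81, [411, 157, 30, 45]), (0.71, [400, 274, 38, 62]), (0.65, [252, 190, 29, 50])]
scene paper_sheet [(0.66, [303, 160, 14, 17]), (0.57, [315, 181, 59, 44])]
scene tack_cup [(0.79, [302, 160, 13, 14])]
side jar [(0.6, [293, 264, 31, 14]), (0.57, [362, 198, 26, 35])]
side bottle [(0.65, [397, 250, 19, 49]), (0.54, [366, 198, 23, 36])]
side tin [(0.62, [301, 248, 17, 26])]
side brush [(0.79, [350, 157, 21, 37])]
side jar_pad [(0.83, [344, 180, 33, 17])]
side bottle_pad [(0.53, [293, 262, 29, 15])]
side tin_pad [(0.55, [385, 277, 42, 29])]
side brush_pad [(0.89, [306, 143, 43, 20]), (0.86, [199, 269, 72, 50]), (0.8, [199, 175, 50, 25]), (0.71, [454, 275, 65, 40])]
side paper_sheet [(0.93, [271, 195, 64, 27])]
side tack_cup [(0.89, [298, 217, 16, 23])]
wrist jar [(0.72, [242, 143, 62, 65])]
wrist bottle [(0.58, [281, 322, 27, 40]), (0.28, [221, 102, 126, 119])]
wrist tin [(0.52, [46, 2, 160, 124])]
wrist brush []
wrist jar_pad []
wrist bottle_pad [(0.6, [116, 237, 55, 54]), (0.53, [45, 0, 161, 124])]
wrist tin_pad [(0.71, [262, 300, 74, 59])]
wrist brush_pad [(0.95, [221, 102, 127, 120]), (0.6, [358, 325, 68, 50])]
wrist paper_sheet [(0.81, [44, 0, 161, 128])]
wrist tack_cup [(0.64, [94, 153, 61, 48])]
```

Run:
```python
from h import *
a=cv2.imread('pics/scene0.png');cv2.imwrite('pics/s1.png',cv2.resize(a[110:350,110:460],None,fx=2.2,fy=2.2,interpolation=cv2.INTER_CUBIC))
a=cv2.imread('pics/side0.png');cv2.imwrite('pics/sd1.png',cv2.resize(a[120:330,190:530],None,fx=2.3,fy=2.3,interpolation=cv2.INTER_CUBIC))
print(read_state()['clock'])
snap('wrist','w0.png')
```

```text
1.65
```

View pics/s1.png

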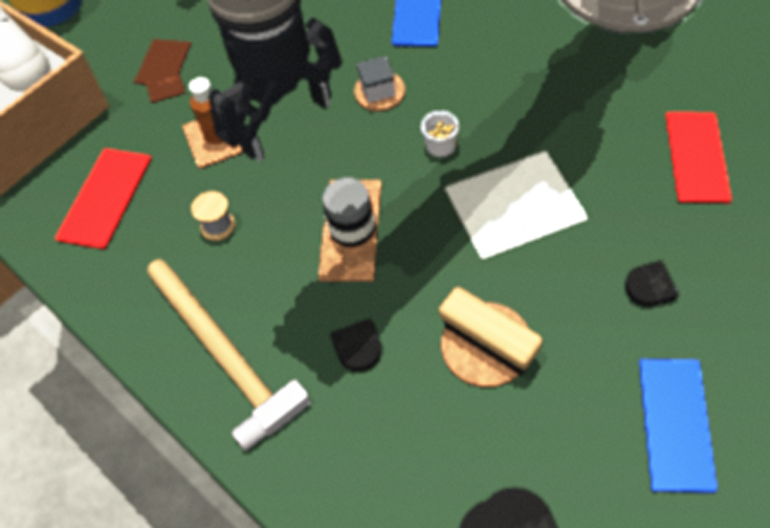

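View pics/w0.png

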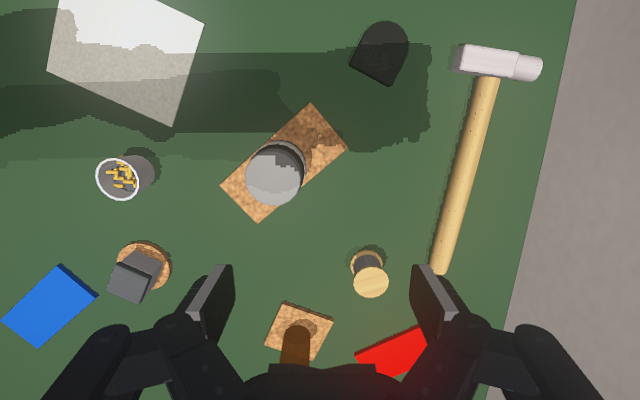

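View pics/sd1.png

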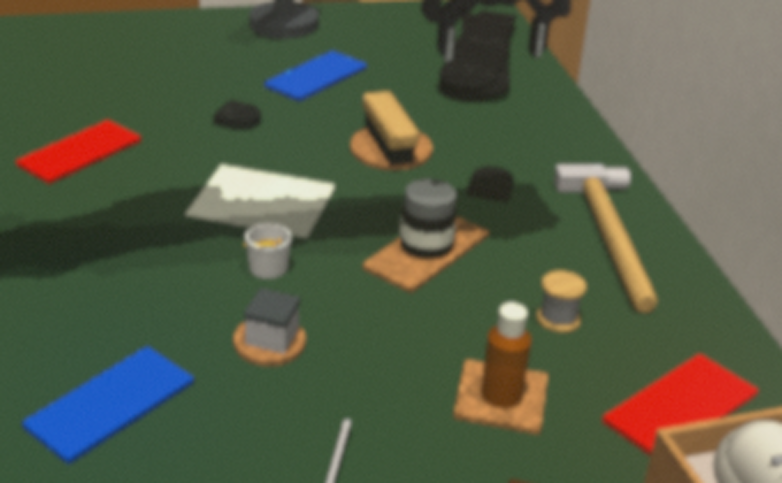

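The scene crop shows the jar on the long cork pad at (350,230), the bottle on the square pad at (210,140), the tin on the small round pad at (378,90), and the brush on the large round pad at (490,335). The paper is at (515,205) and the cup at (440,133). The brush_pad candidates are the cork one under the jar and the red and blue sheets. Only the cork one fits, and the other two are decoys. The spool at (213,215) is also not needed.

```bash
cat >> h.py <<'E'
def ortho(m,im,z,x0,x1,y0,y1,s=0.001):
    # rows: x decreasing downward ; cols: y decreasing rightwards
    xs=np.arange(x1,x0,-s);ys=np.arange(y1,y0,-s)
    Y,X=np.meshgrid(ys,xs)
    uv=w2px(m,np.c_[X.ravel(),Y.ravel(),np.full(X.size,z)]).astype(np.float32)
    return cv2.remap(im,uv[:,0].reshape(X.shape),uv[:,1].reshape(X.shape),cv2.INTER_LINEAR)
E
python3 - <<'E'
from h import *
for c,b in [('scene',dict(jar=[258,191,23,34],bottle=[198,148,11,26],tin=[274,136,12,22],brush=[309,241,46,39],jarpad=[310,251,36,35],paper=[315,181,59,44],cup=[302,160,13,14])),('wrist',dict(brushpad=[221,102,127,120],bottlepad=[116,237,55,54],tinpad=[262,300,74,59],cup=[94,153,61,48])),('side',dict(brush=[350,157,21,37],jarpad=[344,180,33,17],paper=[271,195,64,27],cup=[298,217,16,23]))]:
    m=camera_model(c)
    if c=='wrist': print(m,read_state()['eef_pos'])
    for k,v in b.items(): print(c,k,px2w(m,[v[0]+v[2]/2,v[1]+v[3]/2],.01)[0].round(3))
for c in['scene','side','wrist']:
    im=cv2.imread('pics/'+('w0' if c=='wrist' else c+'0')+'.png')
    cv2.imwrite('pics/o_%s.png'%c,ortho(camera_model(c),im,.008,.4,.95,-.4,.4))
E
```

```text
scene jar [ 0.615 -0.003  0.01 ]
scene bottle [ 0.625 -0.284  0.01 ]
scene tin [ 0.428 -0.144  0.01 ]
scene brush [0.625 0.236 0.01 ]
scene jarpad [0.649 0.243 0.01 ]
scene paper [0.463 0.147 0.01 ]
scene cup [ 0.43 -0.02  0.01]
{'fx': 308.788448194113, 'fy': 308.788448194113, 'cx': 321.725646380637, 'cy': 203.97175783842556, 'dist': array([-0.02599008,  0.        ,  0.        ,  0.        ,  0.        ]), 'R': array([[ 9.99999943e-01, -1.96744443e-04, -2.72842534e-04],
       [-9.87066314e-05, -9.47035769e-01,  3.21128079e-01],
       [-3.21571804e-04, -3.21128034e-01, -9.47035735e-01]]), 't': array([-0.67634803, -0.04146163,  0.38107987])} [6.75030353e-01 4.83280985e-05 2.31317656e-01]
wrist brushpad [0.632 0.012 0.01 ]
wrist bottlepad [ 0.436 -0.126  0.01 ]
wrist tinpad [ 0.643 -0.233  0.01 ]
wrist cup [ 0.435 -0.006  0.01 ]
side brush [0.646 0.276 0.01 ]
side jarpad [0.629 0.198 0.01 ]
side paper [0.451 0.11  0.01 ]
side cup [0.447 0.014 0.01 ]
```

View pics/o_scene.png

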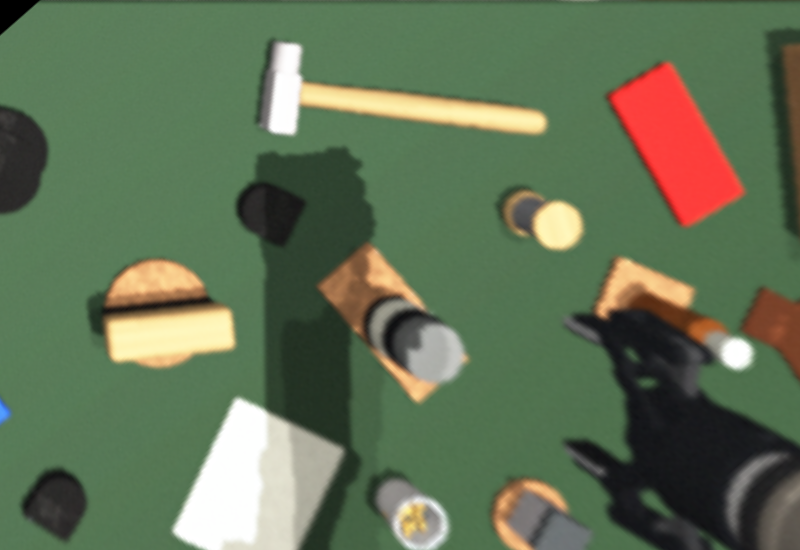

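Scene ortho map (1 mm/px, y=.4-c/1000, x=.95-r/1000):

| Item | Pixel |
|---|---|
| large round pad | (157,313) |
| cork long pad | (393,322) |
| square pad | (645,300) |
| small round pad | (530,513) |
| paper | (258,475) |

The spool is at (540,220). Next I'll take wrist views from above for precision.

Request:
jog_arm([
  [1,0.0425,-0.025,-0.0125,0],
  [1,0.0425,-0.025,-0.0125,0],
  [1,0.0425,-0.025,-0.0125,0],
  [1,0.0425,-0.025,-0.0125,0],
  [1,0,0,0,0],
  [1,0,0,0,0],
])

```text
clock: 2.45
eef_pos: [0.5752, 0.1695, 0.2814]
eef_rot: [3.141, 0.0, 1.571]
contact_force: [-0.1, -1.7, 0.3]
finger_gap: 0.0854
finger_force: 0.0
```

```bash
cat > look.py <<'E'
import sys
from h import *
tag=sys.argv[1]; m=camera_model('wrist'); s=read_state(); im=snap('wrist',tag+'.png'); 
print(s['clock'],s['eef_pos'],s['eef_rot'])
np.save(tag+'.npy',dict(m=m),allow_pickle=True)
x=s['eef_pos'][0];y=s['eef_pos'][1]
Z={'jar':.08,'bottle':.108,'tin':.05,'brush':.056,'paper_sheet':.002}
for n in sys.argv[2:]:
    for d in outline_of(n,'wrist')[:2]:
        c=max(cv2.findContours(d['pixels'].astype(np.uint8),0,1)[0],key=len)[:,0]
        w=px2w(m,c,Z.get(n,.008))[:,:2]*1000
        r=cv2.minAreaRect(w.astype(np.float32)); h=cv2.minEnclosingCircle(w.astype(np.float32))
        print(n,round(d['conf'],2),[int(v) for v in d['bbox']],'rect',np.round(r[0]),np.round(r[1]),round(r[2],1),'circ',np.round(h[0]),round(h[1]))
E
python3 look.py v1 jar brush jar_pad brush_pad paper_sheet tack_cup
```

```text
2.45 [0.57521306 0.16951605 0.28138039] [3.14113745e+00 4.84645599e-04 1.57077082e+00]
jar 0.68 [332, 251, 48, 62] rect [623.  29.] [55. 94.] 11.7 circ [621.  29.] 47
brush 0.92 [351, 49, 39, 111] rect [633. 243.] [ 41. 119.] 6.0 circ [634. 244.] 61
jar_pad 0.82 [325, 69, 82, 79] rect [601. 239.] [35. 95.] 6.4 circ [615. 240.] 47
jar_pad 0.7 [216, 319, 42, 32] rect [ 436. -119.] [61. 71.] 84.0 circ [ 433. -126.] 39
brush_pad 0.95 [306, 220, 100, 88] rect [627.   9.] [151.  72.] 40.4 circ [627.   8.] 81
brush_pad 0.95 [2, 16, 111, 123] rect [239. 279.] [155.  72.] 39.5 circ [239. 279.] 83
paper_sheet 0.6 [173, 123, 130, 114] rect [456. 140.] [121. 151.] 64.7 circ [457. 141.] 94
paper_sheet 0.35 [227, 257, 24, 43] rect [452. -15.] [32. 73.] 3.0 circ [443. -15.] 37
tack_cup 0.58 [226, 257, 25, 42] rect [454. -11.] [33. 72.] 4.1 circ [446. -11.] 36
```

Request:
jog_arm([
  [1,-0.05,-0.005,0,0],
  [1,-0.05,-0.005,0,0],
  [1,-0.05,-0.005,0,0],
  [1,-0.05,-0.005,0,0],
  [1,-0.05,-0.005,0,0],
  [1,-0.05,-0.005,0,0],
  [1,-0.05,-0.005,0,0],
  [1,-0.05,-0.005,0,0],
  [1,-0.04,-0.01,0,0],
  [1,0,0,0,0],
  [1,0,0,0,0],
])

```text
clock: 4.18
eef_pos: [0.5251, -0.2695, 0.2811]
eef_rot: [-3.142, -0.001, 1.571]
contact_force: [0.7, 0.3, 0.1]
finger_gap: 0.0854
finger_force: 0.0
```

```bash
python3 look.py v2 bottle tin bottle_pad tin_pad tack_cup
python3 - <<'E'
from h import *
for t,b in [('v1',(.4,.75,-.1,.35)),('v2',(.37,.75,-.35,.05))]:
    m=np.load(t+'.npy',allow_pickle=True).item()['m']
    cv2.imwrite('pics/o_%s.png'%t,ortho(m,cv2.imread('pics/%s.png'%t),.008,*b,s=.00075))
E
```

```text
4.175 [ 0.52514236 -0.26954555  0.28112717] [-3.14154556e+00 -6.84192832e-04  1.57072761e+00]
bottle 0.67 [392, 128, 50, 44] rect [ 625. -239.] [36. 57.] 70.7 circ [ 626. -237.] 29
tin 0.78 [214, 19, 52, 60] rect [ 438. -134.] [45. 52.] 61.6 circ [ 437. -134.] 32
bottle_pad 0.78 [219, 17, 55, 68] rect [ 439. -134.] [73. 61.] 61.2 circ [ 433. -132.] 37
tin_pad 0.96 [365, 100, 79, 81] rect [ 640. -242.] [82. 83.] 67.0 circ [ 641. -242.] 56
```

View pics/o_v1.png

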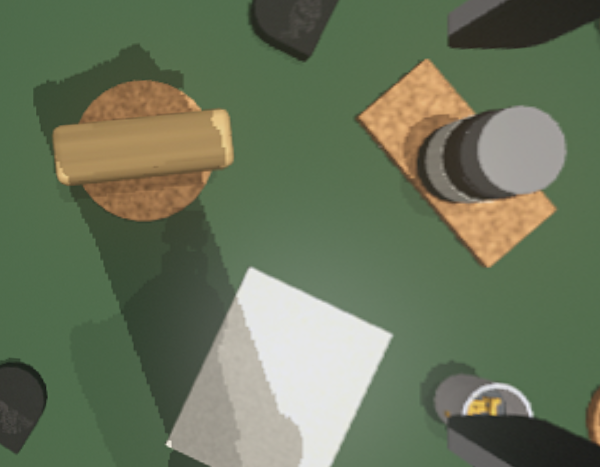

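View pics/o_v2.png

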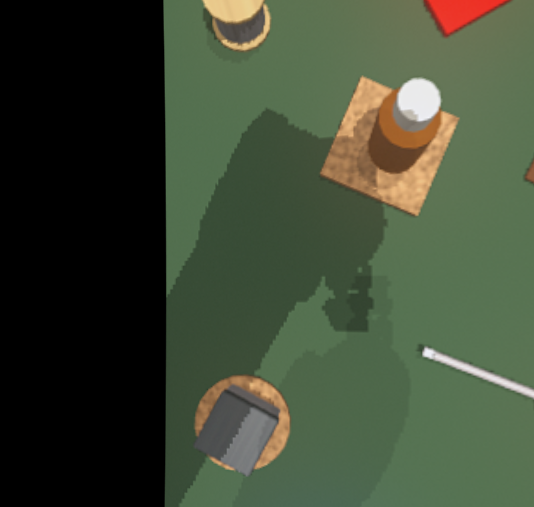

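Views v1 and v2 (0.75 mm/px ortho) give these positions in metres:

| Item | Position |
|---|---|
| jar pad | (.637, .241) |
| brush pad | (.628, .007), long axis 41° |
| tin pad | (.6405, -.2425), 67° |
| bottle pad | (.433, -.132) |
| jar | (.627, .010) |
| brush | (.633, .243), 96° |
| tin | (.436, -.133), 61° |
| bottle | (.640, -.245) |
| paper | (.456, .140) |

The sizes match the given ones. I'll start with the tin.

Request:
jog_arm([
  [1,0.0342,-0.0223,0.03,0],
  [1,0.0342,-0.0223,0.03,0],
  [1,0.0342,-0.0223,0.03,0],
  [1,0.0342,-0.0223,0.03,0],
  [1,0,0,0.02,0.169],
  [1,0,0,0.02,0.169],
  [1,0,0,0.02,0.169],
  [1,0,0,0,0],
  [1,0,0,0,0],
])

```text
clock: 5.6
eef_pos: [0.4363, -0.1331, 0.1019]
eef_rot: [3.141, -0.0, 1.067]
contact_force: [0.5, -1.0, -0.1]
finger_gap: 0.0853
finger_force: 0.0
```

```bash
python3 look.py v3 tin bottle_pad tack_cup
```

```text
5.6 [ 0.43632541 -0.13308741  0.10191241] [ 3.14085291e+00 -2.91512357e-04  1.06742910e+00]
tin 0.58 [286, 182, 61, 76] rect [ 438. -127.] [53. 44.] 62.4 circ [ 437. -129.] 32
tack_cup 0.85 [183, 0, 94, 81] rect [441.   5.] [48. 61.] 60.6 circ [444.   8.] 31
```

View pics/v3.png

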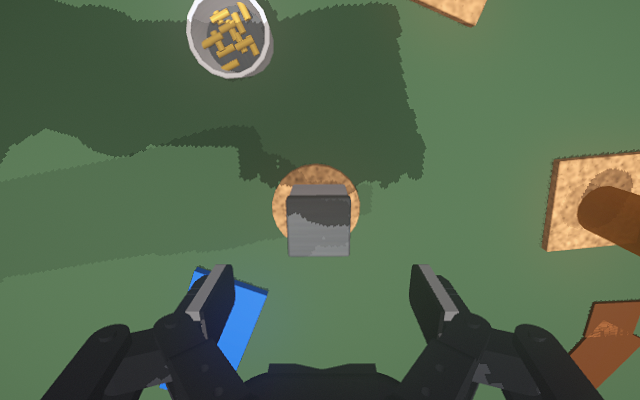

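v3: the tin's top is at (318,225), square to the fingers and centred between them (midpoint about 321). It's aligned, so I'll grip it.

Request:
jog_arm([
  [1,0,0,0.03,0],
  [1,0,0,0.03,0],
  [1,0,0,0.023,0],
  [1,0,0,0,0],
  [0,0,0,0,0],
  [0,0,0,0,0],
  [0,0,0,0,0],
  [0,0,0,0,0],
  [0,0,0,0,0],
  [0,0,0,0,0],
])

```text
clock: 7.05
eef_pos: [0.4363, -0.1332, 0.0194]
eef_rot: [3.14, -0.001, 1.064]
contact_force: [-2.5, 0.9, 9.4]
finger_gap: 0.0432
finger_force: 60.1
```

Request:
jog_arm([
  [0,0,0,-0.025,0],
  [0,0,0,-0.035,0],
  [0,0,0,-0.04,0],
  [0,0.0414,-0.0191,0,0],
  [0,0.0414,-0.0191,0,0],
  [0,0.0414,-0.0191,0,0],
  [0,0.0414,-0.0191,0,0],
  [0,0.0414,-0.0191,0,0],
  [0,0.0414,-0.0191,0,0],
  [0,0,0,0.04,0],
  [0,0,0,0.04,0],
  [0,0,0,0,0],
])

```text
clock: 8.55
eef_pos: [0.4539, 0.1387, 0.0365]
eef_rot: [-3.138, 0.005, 1.064]
contact_force: [0.1, 0.5, -1.7]
finger_gap: 0.043
finger_force: 62.2
```

Request:
jog_arm([
  [0,0,0,0.015,0],
  [0,0,0,0.008,0],
  [0,0,0,0.0025,0],
  [0,0,0,0,0],
])

```text
clock: 9.05
eef_pos: [0.4565, 0.1396, 0.0135]
eef_rot: [3.141, -0.001, 1.064]
contact_force: [-1.8, -0.8, 2.2]
finger_gap: 0.0431
finger_force: 62.8
```

Request:
jog_arm([
  [0.75,0,0,0,0],
  [1,0,0,0,0],
  [1,0,0,0,0],
  [1,0,0,0,0],
  [1,0,0,-0.03,0],
  [1,0,0,-0.06,0],
  [1,0,0,-0.06,0],
  [1,0,0,0,0],
])

```text
clock: 10.05
eef_pos: [0.4593, 0.1408, 0.1673]
eef_rot: [3.136, -0.008, 1.064]
contact_force: [-0.1, -0.2, 0.2]
finger_gap: 0.0853
finger_force: 0.0
```

Request:
jog_arm([
  [1,-0.031,0.0433,0,0],
  [1,-0.031,0.0433,0,0],
  [1,-0.031,0.0433,0,0],
  [1,-0.031,0.0433,0,0],
  [1,-0.031,0.0433,0,0],
  [1,-0.031,0.0433,0,0],
  [1,-0.031,0.0433,0,0],
  [1,-0.031,0.0433,0,0],
  [1,0,0,0,0],
  [1,0,0,0,0],
])

```text
clock: 11.3
eef_pos: [0.6378, -0.2445, 0.1612]
eef_rot: [-3.139, 0.0, 1.064]
contact_force: [-1.0, 1.5, 0.1]
finger_gap: 0.0853
finger_force: 0.0
```

```bash
python3 look.py v4 bottle tin_pad
python3 - <<'E'
from h import *
snap('scene','s2.png');a=cv2.imread('pics/s2.png');a=cv2.resize(a[110:350,110:460],None,fx=1.7,fy=1.7);b=cv2.imread('pics/v4.png')
cv2.imwrite('pics/c4.png',np.vstack([cv2.resize(b,(595,372)),a[:225]]) )
E
```

```text
11.3 [ 0.63781008 -0.24451995  0.16121322] [-3.13882526e+00  4.59636819e-06  1.06376511e+00]
bottle 0.82 [295, 166, 54, 75] rect [ 647. -233.] [53. 35.] 61.0 circ [ 647. -233.] 26
tin_pad 0.61 [273, 138, 90, 84] rect [ 641. -241.] [80. 80.] 67.0 circ [ 641. -241.] 55
```

View pics/c4.png

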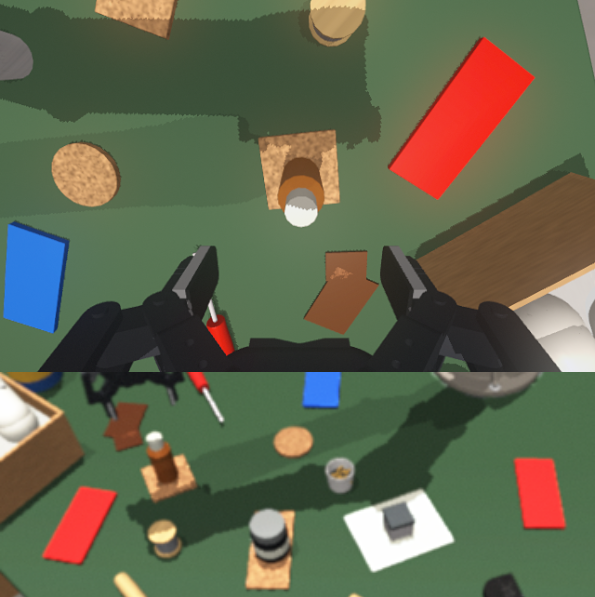

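The bottle's cap is at (301,210) in the wrist half, centred between the fingers. The bottle pad is now bare and the tin stands on the paper.

Run:
```python
from h import *
m=np.load('v4.npy',allow_pickle=True).item()['m'];k=640/595
print(px2w(m,[301.5*k,210*k],.108)[0])
print(px2w(m,[[85*k,174*k]],.008)[0])
```

```text
[ 0.64085948 -0.24470716  0.108     ]
[ 0.43519723 -0.13087303  0.008     ]
```

Request:
jog_arm([
  [1,0.001,0.003,0.03,0],
  [1,0,0,0.04,0],
  [1,0,0,0.03,0],
  [1,0,0,0.02,0],
  [1,0,0,0,0],
  [0,0,0,0,0],
  [0,0,0,0,0],
  [0,0,0,0,0],
  [0,0,0,0,0],
  [0,0,0,0,0],
  [0,0,0,0,0],
])

```text
clock: 12.88
eef_pos: [0.6423, -0.2461, 0.0442]
eef_rot: [3.14, -0.001, 1.064]
contact_force: [-2.3, 0.8, 6.2]
finger_gap: 0.0384
finger_force: 59.8
```

Request:
jog_arm([
  [0,0,0,-0.02,0],
  [0,0,0,-0.03,0],
  [0,0,0,-0.03,0],
  [0,0,-0.03,0,0],
  [0,0,-0.045,0,0],
  [0,0,-0.045,0,0],
  [0,0,-0.045,0,0],
  [0,0,-0.04,0,0],
  [0,0,-0.03,0,0],
  [0,0,0,0.03,0],
  [0,0,0,0.03,0],
  [0,0,0,0,0],
])

```text
clock: 14.38
eef_pos: [0.4353, -0.1317, 0.0624]
eef_rot: [-3.139, 0.001, 1.064]
contact_force: [0.2, 0.3, -1.0]
finger_gap: 0.039
finger_force: 60.7
```

Request:
jog_arm([
  [0,0,0,0.01,0],
  [0,0,0,0.006,0],
  [0,0,0,0.003,0],
  [0,0,0,0,0],
  [0,0,0,0,0],
])

```text
clock: 15.0
eef_pos: [0.4366, -0.1319, 0.0442]
eef_rot: [3.141, -0.0, 1.064]
contact_force: [-0.6, 0.4, 5.0]
finger_gap: 0.0391
finger_force: 61.1
```

Request:
jog_arm([
  [0.7,0,0,0,0],
  [1,0,0,0,0],
  [1,0,0,0,0],
  [1,0,0,-0.02,0],
  [1,0,0,-0.04,0],
  [1,0,0,-0.05,0],
  [1,0.0412,-0.019,0,0],
  [1,0.0412,-0.019,0,0],
  [1,0.0412,-0.019,0,0],
  [1,0.0412,-0.019,0,0],
  [1,0.0412,-0.019,0,0],
  [1,0.0412,-0.019,0,0],
])

```text
clock: 16.5
eef_pos: [0.4566, 0.141, 0.1538]
eef_rot: [3.141, -0.0, 1.064]
contact_force: [0.4, -0.1, 0.2]
finger_gap: 0.0849
finger_force: 0.0
```

Request:
jog_arm([
  [1,0,0,0.04,0],
  [1,0,0,0.04,0],
  [1,0,0,0,0],
  [1,0,0,0,0],
])

```text
clock: 17.0
eef_pos: [0.4574, 0.1397, 0.0748]
eef_rot: [3.141, -0.001, 1.063]
contact_force: [0.1, -0.3, 0.9]
finger_gap: 0.0853
finger_force: 0.0
```

```bash
python3 look.py v5 tin
python3 - <<'E'
from h import *
snap('side','sd2.png');a=cv2.imread('pics/sd2.png');a=cv2.resize(a[150:330,190:530],(595,315));b=cv2.imread('pics/v5.png')
cv2.imwrite('pics/c5.png',np.vstack([cv2.resize(b,(595,372))[:280],a]) )
E
```

```text
17.0 [0.45737473 0.13965067 0.07479596] [ 3.14092942e+00 -7.53294725e-04  1.06334948e+00]
tin 0.86 [285, 191, 69, 80] rect [462. 147.] [52. 42.] 60.9 circ [461. 146.] 31
```

View pics/c5.png

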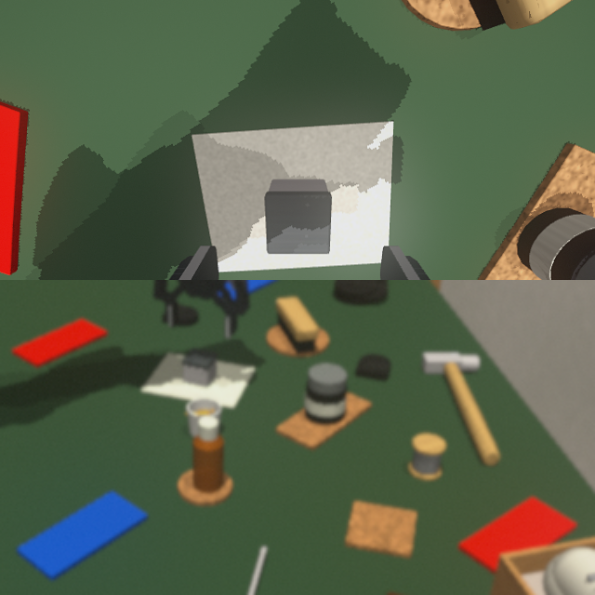

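The bottle stands on its small round pad (side view, about (205,485)), and the tin at (298,222) is square between the fingers.

Request:
jog_arm([
  [1,0,0,0.03,0],
  [1,0,0,0.02,0],
  [1,0,0,0.011,0],
  [1,0,0,0,0],
  [0,0,0,0,0],
  [0,0,0,0,0],
  [0,0,0,0,0],
  [0,0,0,0,0],
  [0,0,0,0,0],
  [0,0,0,-0.02,0],
  [0,0,0,-0.04,0],
  [0,0,0,-0.04,0],
])

```text
clock: 18.65
eef_pos: [0.4561, 0.1393, 0.1138]
eef_rot: [-3.141, 0.001, 1.064]
contact_force: [0.5, -0.6, -3.0]
finger_gap: 0.043
finger_force: 61.8
```

Request:
jog_arm([
  [0,-0.02,0.0283,-0.003,0],
  [0,-0.0305,0.0433,0,0],
  [0,-0.0305,0.0433,0,0],
  [0,-0.0305,0.0433,0,0],
  [0,-0.0305,0.0433,0,0],
  [0,-0.0305,0.0433,0,0],
  [0,-0.0305,0.0433,0,0],
  [0,-0.0245,0.0343,0,0],
  [0,-0.0167,0.0238,0,0],
  [0,0,0,0.03,-0.05],
  [0,0,0,0.03,-0.055],
  [0,0,0,0,0],
])

```text
clock: 20.15
eef_pos: [0.6382, -0.241, 0.0529]
eef_rot: [-3.135, 0.0, 1.168]
contact_force: [0.5, 0.1, -1.8]
finger_gap: 0.0431
finger_force: 61.8
```

Request:
jog_arm([
  [0,0,0,0.018,0],
  [0,0,0,0.01,0],
  [0,0,0,0.005,0],
  [0,0,0,0.001,0],
  [0,0,0,0,0],
])

```text
clock: 20.78
eef_pos: [0.6411, -0.2421, 0.0222]
eef_rot: [3.141, -0.0, 1.169]
contact_force: [-0.9, -0.2, -1.6]
finger_gap: 0.0427
finger_force: 61.9
```

Request:
jog_arm([
  [0,0,0,0.002,0],
  [0,0,0,0.001,0],
  [0,0,0,0,0],
  [0,0,0,0,0],
])

```text
clock: 21.28
eef_pos: [0.6411, -0.2421, 0.0198]
eef_rot: [3.141, -0.0, 1.169]
contact_force: [-2.9, 0.5, 6.0]
finger_gap: 0.0431
finger_force: 62.6
```

Request:
jog_arm([
  [0.7,0,0,0,0],
  [1,0,0,0,0],
  [1,0,0,0,0],
  [1,0,0,-0.03,0],
  [1,0,0,-0.05,0],
  [1,0,0,-0.06,0],
  [1,0,0,0,0],
])

```text
clock: 22.15
eef_pos: [0.6442, -0.2435, 0.1649]
eef_rot: [3.131, -0.001, 1.168]
contact_force: [-0.2, -0.6, -0.4]
finger_gap: 0.0854
finger_force: 0.0
```

Request:
jog_arm([
  [1,0.0443,-0.0197,0,0],
  [1,0.0443,-0.0197,0,0],
  [1,0.0443,-0.0197,0,0],
  [1,0.0443,-0.0197,0,0],
  [1,0.0443,-0.0197,0,0],
  [1,0.0443,-0.0197,0,0],
  [1,0.0443,-0.0197,0,0],
  [1,0.0443,-0.0197,0,0],
  [1,0.0443,-0.0197,0,0],
  [1,0.0443,-0.0197,0,0],
])

```text
clock: 23.4
eef_pos: [0.6323, 0.2442, 0.1579]
eef_rot: [-3.141, 0.001, 1.169]
contact_force: [-0.3, -0.6, -0.3]
finger_gap: 0.0854
finger_force: 0.0
```

Request:
jog_arm([
  [1,0,0,0.01,-0.169],
  [1,0,0,0.01,-0.169],
  [1,0,0,0.01,-0.169],
  [1,0,0,0,0],
  [1,0,0,0,0],
])

```text
clock: 24.02
eef_pos: [0.6329, 0.2427, 0.1287]
eef_rot: [-3.141, -0.0, 1.672]
contact_force: [-0.2, 0.1, 0.5]
finger_gap: 0.0854
finger_force: 0.0
```

```bash
python3 look.py v6 brush jar
```

```text
24.025 [0.63286803 0.24268635 0.12874007] [-3.14148415e+00 -5.36895660e-05  1.67238628e+00]
brush 0.64 [293, 134, 56, 147] rect [634. 247.] [ 39. 117.] 6.0 circ [634. 246.] 60
```

View pics/v6.png

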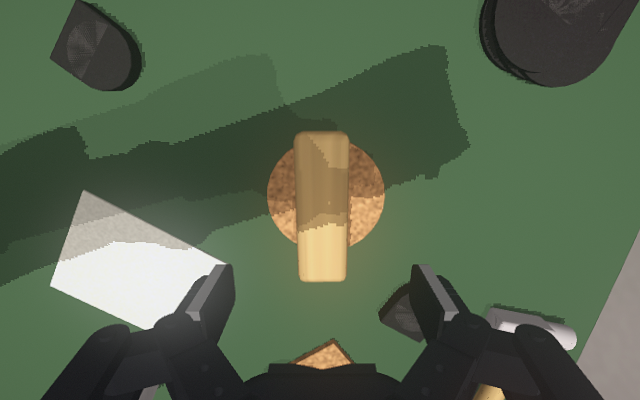

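Brush back spans u 295–348, v 132–282, aligned and centred between the fingers at about (.634,.246). I'll grip it and carry it to the paper.

Request:
jog_arm([
  [1,0.003,0.001,0.04,0],
  [1,0,0,0.035,0],
  [1,0,0,0.025,0],
  [1,0,0,0.007,0],
  [1,0,0,0,0],
  [0,0,0,0,0],
  [0,0,0,0,0],
  [0,0,0,0,0],
  [0,0,0,0,0],
  [0,0,0,0,0],
  [0,0,0,0,0],
])

```text
clock: 25.55
eef_pos: [0.6343, 0.2461, 0.0229]
eef_rot: [3.14, -0.001, 1.676]
contact_force: [-1.0, -0.1, 6.9]
finger_gap: 0.0392
finger_force: 61.6
```

Request:
jog_arm([
  [0,0,0,-0.02,0],
  [0,0,0,-0.03,0],
  [0,0,0,-0.03,0],
  [0,-0.0145,-0.0313,0,0],
  [0,-0.0145,-0.0313,0,0],
  [0,-0.0145,-0.0313,0,0],
  [0,-0.0145,-0.0313,0,0],
  [0,-0.0145,-0.0313,0,0],
  [0,-0.0145,-0.0313,0,0],
  [0,0,0,0.03,0],
  [0,0,0,0.03,0],
  [0,0,0,0,0],
])

```text
clock: 27.05
eef_pos: [0.4545, 0.1391, 0.0411]
eef_rot: [-3.138, 0.001, 1.676]
contact_force: [-0.1, 0.2, -0.9]
finger_gap: 0.039
finger_force: 60.8
```

Placed when TCP z ≈ .0169.

Request:
jog_arm([
  [0,0,0,0.014,0],
  [0,0,0,0.008,0],
  [0,0,0,0.003,0],
  [0,0,0,0.001,0],
  [0,0,0,0,0],
  [0,0,0,0,0],
])

```text
clock: 27.8
eef_pos: [0.4558, 0.1396, 0.0168]
eef_rot: [3.142, 0.0, 1.676]
contact_force: [-2.8, -1.3, 11.6]
finger_gap: 0.0391
finger_force: 62.5
```

Request:
jog_arm([
  [0.7,0,0,0,0],
  [1,0,0,0,0],
  [1,0,0,0,0],
  [1,0,0,-0.03,0],
  [1,0,0,-0.05,0],
  [1,0,0,-0.055,0],
  [1,-0.0294,0.0313,0,0],
  [1,-0.0294,0.0313,0,0],
  [1,-0.0294,0.0313,0,0],
  [1,-0.0294,0.0313,0,0],
  [1,-0.0294,0.0313,0,0],
  [1,0,0,0,0],
])

```text
clock: 29.3
eef_pos: [0.6287, 0.0064, 0.1504]
eef_rot: [3.141, 0.002, 1.671]
contact_force: [0.2, -0.1, 0.6]
finger_gap: 0.0854
finger_force: 0.0
```

Request:
jog_arm([
  [1,0,0,0,0],
  [1,0,0,0,0],
])

```text
clock: 29.55
eef_pos: [0.626, 0.0112, 0.1507]
eef_rot: [-3.141, -0.001, 1.678]
contact_force: [-0.6, 0.8, 0.3]
finger_gap: 0.0852
finger_force: 0.0
```

```bash
python3 look.py v7 jar brush jar_pad brush_pad
```

```text
29.55 [0.62596419 0.01118163 0.15066224] [-3.14082731e+00 -6.70501360e-04  1.67751248e+00]
jar 0.57 [281, 162, 74, 92] rect [626.  18.] [55. 70.] 6.1 circ [627.  18.] 35
brush 0.76 [75, 1, 89, 97] rect [474. 112.] [56. 64.] 4.8 circ [474. 114.] 40
jar_pad 0.31 [102, 265, 68, 58] rect [ 437. -124.] [66. 71.] 58.1 circ [ 436. -128.] 38
brush_pad 0.95 [2, 281, 72, 90] rect [ 285. -195.] [144.  69.] 39.8 circ [ 285. -196.] 78
brush_pad 0.8 [240, 119, 166, 138] rect [628.   7.] [150.  69.] 40.2 circ [628.   7.] 81
```

View pics/v7.png

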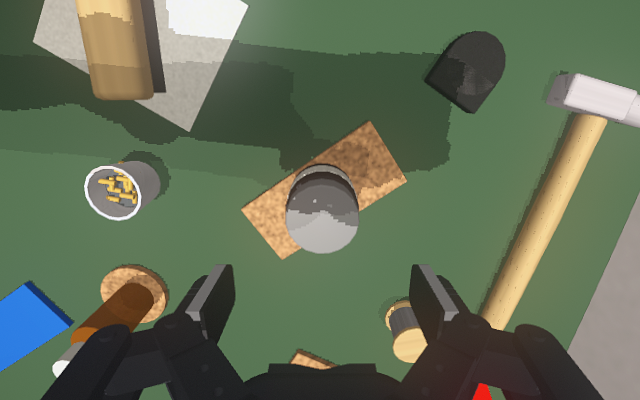

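v7: the jar's lid is centred at (322,217) between the fingers, which puts it at about (.627,.010). The cork pad under it is at (.628,.007), 40°.

Request:
jog_arm([
  [1,0,0.001,0.04,0],
  [1,0,0,0.04,0],
  [1,0,0,0.03,0],
  [1,0,0,0.01,0],
  [1,0,0,0,0],
  [0,0,0,0,0],
  [0,0,0,0,0],
  [0,0,0,0,0],
  [0,0,0,0,0],
  [0,0,0,0,0],
])

```text
clock: 31.05
eef_pos: [0.6289, 0.01, 0.0328]
eef_rot: [3.139, 0.0, 1.676]
contact_force: [-1.9, 0.2, 6.0]
finger_gap: 0.0579
finger_force: 63.8
```

Request:
jog_arm([
  [0,0,0,-0.02,0],
  [0,0,0,-0.03,0],
  [0,0,0,-0.03,0],
  [0,0.03,0.0044,0,0],
  [0,0.045,0.007,0,0],
  [0,0.045,0.007,0,0],
  [0,0.045,0.007,0,0],
  [0,0.037,0.006,0,0],
  [0,0.0255,0.004,0,0],
  [0,0,0,0.03,0],
  [0,0,0,0.03,0],
  [0,0,0,0,0],
])

```text
clock: 32.55
eef_pos: [0.6376, 0.2383, 0.049]
eef_rot: [-3.137, 0.002, 1.675]
contact_force: [-0.1, -0.3, -1.1]
finger_gap: 0.0581
finger_force: 65.1
```

Request:
jog_arm([
  [0,0,0,0.01,0],
  [0,0,0,0.005,0],
  [0,0,0,0.003,0],
  [0,0,0,0.001,0],
  [0,0,0,0,0],
  [0,0,0,0,0],
])

```text
clock: 33.3
eef_pos: [0.6396, 0.24, 0.0329]
eef_rot: [3.141, -0.0, 1.676]
contact_force: [-2.9, -2.2, 5.2]
finger_gap: 0.0581
finger_force: 65.8
```

Request:
jog_arm([
  [0.85,0,0,0,0],
  [1,0,0,0,0],
  [1,0,0,0,0],
  [1,0,0,-0.03,0],
  [1,0,0,-0.05,0],
  [1,0,0,-0.04,0],
  [1,-0.0161,-0.0387,0,0],
  [1,-0.0161,-0.0387,0,0],
  [1,-0.0161,-0.0387,0,0],
  [1,-0.0161,-0.0387,0,0],
  [1,-0.0161,-0.0387,0,0],
  [1,0,0,0,0],
])

```text
clock: 34.8
eef_pos: [0.4526, 0.1377, 0.1516]
eef_rot: [-3.14, 0.001, 1.675]
contact_force: [1.1, -0.1, 1.0]
finger_gap: 0.0851
finger_force: 0.0
```

Request:
jog_arm([
  [1,0,0,0.05,0],
  [1,0,0,0,0],
  [1,0,0,0,0],
])

```text
clock: 35.17
eef_pos: [0.4562, 0.1401, 0.1027]
eef_rot: [3.141, -0.0, 1.676]
contact_force: [-0.5, -0.4, 0.0]
finger_gap: 0.0853
finger_force: 0.0
```

```bash
python3 look.py v8 brush
python3 - <<'E'
from h import *
snap('side','sd3.png');a=cv2.imread('pics/sd3.png');a=cv2.resize(a[150:330,190:530],(595,315));b=cv2.imread('pics/v8.png')
cv2.imwrite('pics/c8.png',np.vstack([cv2.resize(b,(595,372))[:280],a]) )
E
```

```text
35.175 [0.45618035 0.14008606 0.10266044] [ 3.14087804e+00 -2.48254398e-04  1.67591274e+00]
brush 0.94 [288, 141, 64, 158] rect [457. 142.] [ 38. 115.] 5.9 circ [456. 142.] 59
```

View pics/c8.png

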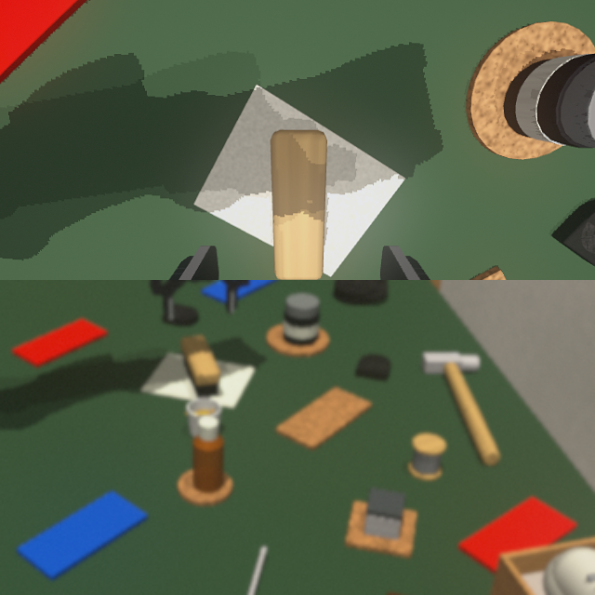

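All four look right so far: the jar is at (300,330), the bottle at (205,480) and the tin at (382,515) on their pads, and the long pad at (325,415) is bare. The brush goes last.

Request:
jog_arm([
  [1,0,0,0.04,0],
  [1,0,0,0.03,0],
  [1,0,0,0.016,0],
  [1,0,0,0,0],
  [0,0,0,0,0],
  [0,0,0,0,0],
  [0,0,0,0,0],
  [0,0,0,0,0],
  [0,0,0,0,0],
  [0,0,0,-0.02,0],
  [0,0,0,-0.04,0],
  [0,0,0,-0.04,0],
])

```text
clock: 36.83
eef_pos: [0.4549, 0.1394, 0.117]
eef_rot: [-3.141, 0.0, 1.676]
contact_force: [0.7, 0.4, -0.8]
finger_gap: 0.0394
finger_force: 60.6
```

Request:
jog_arm([
  [0,-0.03,0.0314,0,0],
  [0,-0.03,0.0314,0,0],
  [0,-0.03,0.0314,0,0],
  [0,-0.03,0.0314,0,0],
  [0,-0.03,0.0314,0,0],
  [0,0,0,0,0.1615],
  [0,0,0,0,0.1615],
  [0,0,0,0,0.1615],
  [0,0,0,0.01,0.1615],
  [0,0,0,0.025,0.1615],
  [0,0,0,0.025,0.1615],
  [0,0,0,0,0],
])

```text
clock: 38.33
eef_pos: [0.6252, 0.0072, 0.0542]
eef_rot: [-3.139, 0.004, 0.709]
contact_force: [-0.5, -0.9, -0.4]
finger_gap: 0.0389
finger_force: 60.7
```

Request:
jog_arm([
  [0,0,0,0,0],
])

```text
clock: 38.45
eef_pos: [0.6276, 0.0069, 0.0567]
eef_rot: [3.141, -0.001, 0.71]
contact_force: [0.5, -0.2, -0.1]
finger_gap: 0.0392
finger_force: 60.7
```

Touchdown is at z ≈ .0229, so I lower it by 34 mm.

Request:
jog_arm([
  [0,0,0,0.016,0],
  [0,0,0,0.01,0],
  [0,0,0,0.005,0],
  [0,0,0,0.003,0],
  [0,0,0,0,0],
  [0,0,0,0,0],
])

```text
clock: 39.2
eef_pos: [0.6267, 0.0067, 0.0229]
eef_rot: [-3.141, 0.0, 0.707]
contact_force: [-6.5, -0.2, 9.9]
finger_gap: 0.0393
finger_force: 62.1
```

Request:
jog_arm([
  [0.7,0,0,0,0],
  [1,0,0,0,0],
  [1,0,0,0,0],
  [1,0,0,-0.03,0],
  [1,0,0,-0.06,0],
  [1,0,0,-0.06,0],
  [1,0,0,-0.06,0],
  [1,0,0,-0.05,0],
  [1,0,0,0,0],
  [1,0,0,0,0],
])

```text
clock: 40.45
eef_pos: [0.6266, 0.007, 0.2811]
eef_rot: [-3.141, 0.001, 0.707]
contact_force: [0.6, -0.5, -1.2]
finger_gap: 0.0854
finger_force: 0.0
```

```bash
python3 look.py v9 jar bottle tin brush jar_pad bottle_pad tin_pad brush_pad tack_cup
python3 - <<'E'
from h import *
snap('side','sd4.png');a=cv2.imread('pics/sd4.png');a=cv2.resize(a[160:330,190:530],(476,238));b=cv2.imread('pics/v9.png')
cv2.imwrite('pics/c9.png',np.vstack([cv2.resize(b[:,:],(576,360)),cv2.copyMakeBorder(a,0,0,0,100,0)]) )
E
```

```text
40.45 [0.62658634 0.00696504 0.28106186] [-3.14089942e+00  7.06358127e-04  7.06940794e-01]
jar 0.82 [124, 0, 84, 62] rect [642. 223.] [51. 81.] 39.5 circ [647. 226.] 42
bottle 0.97 [292, 295, 33, 65] rect [ 468. -106.] [102.  37.] 39.2 circ [ 470. -109.] 52
tin 0.61 [437, 246, 43, 46] rect [ 645. -230.] [73. 47.] 71.2 circ [ 645. -231.] 40
brush 0.84 [307, 123, 32, 92] rect [627.   7.] [116.  39.] 40.4 circ [627.   7.] 60
jar_pad 0.88 [139, 0, 85, 80] rect [635. 226.] [ 76. 106.] 79.7 circ [638. 241.] 54
bottle_pad 0.58 [286, 285, 43, 38] rect [ 439. -124.] [63. 71.] 43.0 circ [ 436. -128.] 37
tin_pad 0.64 [415, 227, 69, 46] rect [ 642. -238.] [85. 81.] 66.8 circ [ 643. -239.] 56
brush_pad 0.82 [294, 105, 51, 106] rect [628.   7.] [149.  70.] 41.2 circ [628.   8.] 80
brush_pad 0.78 [263, 352, 40, 20] rect [ 319. -165.] [45. 66.] 40.9 circ [ 317. -164.] 36
tack_cup 0.85 [227, 240, 35, 43] rect [435.  -2.] [72. 49.] 26.2 circ [435.  -1.] 36
tack_cup 0.74 [415, 230, 69, 41] rect [ 643. -239.] [84. 81.] 67.4 circ [ 643. -239.] 56
```

View pics/c9.png

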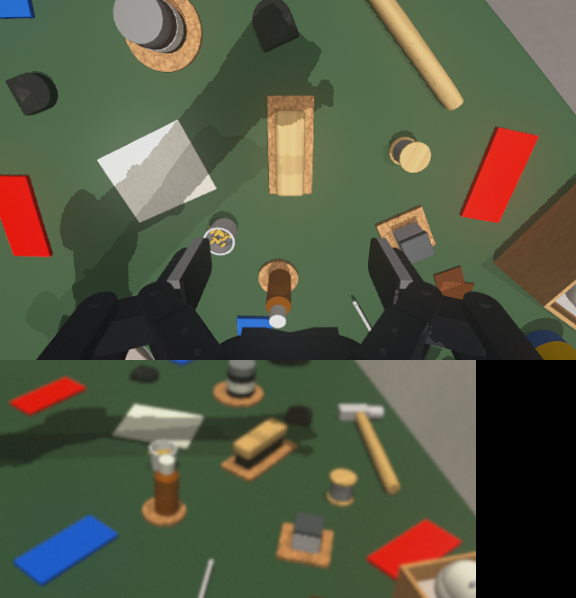

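The final view shows all four upright and centred on their own pads. The brush at (290,150) lies along its pad, the tin at (412,240) is square to its pad, the cup at (220,240) has not moved, and the gripper is clear. I'm handing in.

```bash
python3 -c "
from workcell import *
print(hand_in())"
```

```text
the job is handed in; nothing more can be done
None
```

The job is handed in: in the last camera check the jar, bottle, tin and brush each stood upright on their own pad, with the brush along its pad and the tin square to its own; the cup looked unmoved, and the clock read about 40 s of the 146 s allowed. No verdict came back from the hand-in.

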